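Load the washstand caddy and slide it home

TASK

Stand the twist-capped bottle in the narrow cell of the sliding white caddy and the steel tumbler, mouth up, in its wide cell, keeping both upright and setting them down rather than dropping them. Then, with both released in their cells, gently slide the caddy along its track, away from the end with the upright tab, until it is fully home against the far stop. Leave the toothbrush cup, the soap dish and the cream jar where they stand.

Things in the scene. Friction and masses are not known exactly. Their poses are not given: they have to be found in the camera images.
- bottle: plain dark grey plastic bottle with a ribbed white twist cap, standing, 140 mm tall; straight round body 50 mm in diameter up to 106 mm, then a shoulder to the cap (30 mm in diameter, 118 to 140 mm). Origin at the centre of its underside, z up along its axis. About 0.18 kg
- tumbler: straight-sided open steel tumbler, standing mouth up, 64 mm outer diameter, 110 mm tall, wall 3 mm. Origin at the centre of its underside, z up along its axis. About 0.16 kg
- track: fixed slide track, 100 mm wide (x) and 386 mm long (y), about 14 mm high, with a grey stop bar 24 mm high across each end. Origin at the centre of its underside; the caddy slides along the track's y axis
- caddy (a joint): travel of the caddy along the track's +y in m: 0 at the tab-end stop, 0.14 fully home against the far (+y) stop; it stays where it is left and needs about 3 N to move
- handle_top (a point): centre of the top face of the caddy's upright tab, which stands on the caddy's -y end: 30 mm wide (track x), 14 mm thick (track y), 88 mm tall, its top 105 mm above the table; the tab's centre is 54 mm from the outer face of the nearest cell wall. Axes parallel to the track's; moves with the caddy
- wide_cell (a point): centre of the floor of the caddy's wide cell (the one next to the tab), open above, inside 78 mm (x) by 78 mm (y), floor 21 mm above the table, walls 4 mm thick rising 40 mm above that floor. Axes parallel to the track's; moves with the caddy
- narrow_cell (a point): centre of the floor of the caddy's narrow cell (at the +y end, 74 mm from the wide cell's centre), inside 78 mm (x) by 62 mm (y), same floor and wall heights. Axes parallel to the track's; moves with the caddy
- cup: blue toothbrush cup with two toothbrushes in it, tapered, 68 mm in diameter at the rim, 85 mm tall, brushes to 137 mm; to be left alone. Origin at the centre of its underside
- soap_dish: white ceramic soap dish with a bar in it, 80 by 110 mm (x, y), 29 mm tall; to be left alone. Origin at the centre of its underside
- cream_jar: squat amber cream jar with white lid, 58 mm in diameter, 42 mm tall; to be left alone. Origin at the centre of its underside

How it is judged (in metres and radians):
On the way, in this order (a step that is already met when the one before it is completed fails the run):
1. bottle stands in the narrow cell and tumbler in the wide cell, both released, with the caddy not yet slid along (less than 90 mm of travel) (horizontal distance between bottle and narrow_cell below 0.02 m and z of bottle in the frame of narrow_cell between -0.006 and 0.006 m and angle between each of bottle, tumbler's own z axis and vertical below 0.12 rad and horizontal distance between tumbler and wide_cell below 0.02 m and z of tumbler in the frame of wide_cell between -0.006 and 0.006 m and contact force between the fingers and bottle below 0.2 N and contact force between the fingers and tumbler below 0.2 N and value of joint caddy below 0.09 m), for 0.2 s.
2. the caddy is home against the far stop (value of joint caddy above 0.134 m), for 0.2 s.
At the end, for the whole second after the job is handed in: Bottle in the narrow cell, tumbler in the wide one (within 20 mm of its centre, 6 mm of its floor, tilt under 0.12 rad), at rest; caddy at rest within 6 mm of the far stop (joint above 0.134); cup, soap dish and jar within 30 mm of their start, tilt under 0.2 rad (horizontal distance between bottle and narrow_cell below 0.02 m and z of bottle in the frame of narrow_cell between -0.006 and 0.006 m and angle between each of bottle, tumbler's own z axis and vertical below 0.12 rad and horizontal distance between tumbler and wide_cell below 0.02 m and z of tumbler in the frame of wide_cell between -0.006 and 0.006 m and value of joint caddy above 0.134 m and velocity of joint caddy between -0.01 and 0.01 m/s and linear speed of each of bottle, tumbler below 0.02 m/s and distance of each of cup, soap_dish, cream_jar from where it was at the start of the episode below 0.03 m and angle between each of cup, soap_dish, cream_jar's own z axis and vertical below 0.2 rad); the robot touches nothing.
It fails at once if bottle or tumbler tipped by more than 0.6 rad (angle between any of bottle, tumbler's own z axis and vertical above 0.6 rad).
It fails at once if bottle or tumbler dropped (faster than 0.7 m/s, a fall of about 25 mm, while out of the fingers) ((linear speed of bottle above 0.7 m/s and contact force between the fingers and bottle below 0.1 N) or (linear speed of tumbler above 0.7 m/s and contact force between the fingers and tumbler below 0.1 N)).
It fails at once if caddy slammed (faster than 0.5 m/s) (velocity of joint caddy above 0.5 m/s).
It fails at once if cup, soap dish or cream jar moved more than 30 mm or tipped more than 0.2 rad (not (distance of each of cup, soap_dish, cream_jar from where it was at the start of the episode below 0.03 m and angle between each of cup, soap_dish, cream_jar's own z axis and vertical below 0.2 rad)).
It also fails if it takes over 72 s, if anything falls off the work surface, if the arm or the gripper's body presses on something with over 40 N, if the wrist force passes 120 N, or if a joint passes its speed limit or range.

ROBOT

A 7-joint arm with a two-finger parallel gripper is mounted at the origin on the work surface. World frame = base frame: x ahead of the robot, y to its left, z up, the work surface at z = 0. Lengths are in mm, angles in rad, forces in N, time in s.
With the tool pointing down it reaches from about 425 to 875 mm from the base axis. Payload 8.4 kg.
Tool frame: the origin (TCP) lies at the very end of the fingers, on their centre line; the grasp point (between the pads) lies behind it (arm.tcp_to_grasp is the z of the grasp point in the tool frame, in mm); z points along the fingers, y is the line along which they close (so a half turn about z gives the same grasp; the last joint's range is limited). The gripper opens to 87 mm and grips with 3 to 60 N. Pads are 19 mm wide; open, the fingers measure 117 mm over their backs; the gripper's body (75 mm by 190 mm) begins 51 mm behind the grasp point.
Start: joints at [-1.387, 0.333, 0.04, 1.465, -0.013, 1.343, -0.059], TCP at [181.381, 624.151, 222.546] pointing down, gripper open.
Joint ranges: [-2.58, 2.58], [-0.38, 2.09], [-1.3, 1.39], [0.25, 2.4], [-1.5, 4.64], [0.08, 2.09], [-2.65, 2.65]. Speed limits (rad/s): [2.22, 2.22, 2.79, 2.79, 3.14, 3.14, 3.14].

INTERFACE

Orientations are given as a unit quaternion [w, x, y, z].
In Python, from cell import arm gives the robot as it stands. The module is installed in compiled form; this text tells all that it offers.
- The arm moves only by the tool step_arm, never from a script. Its argument "plan" is a list of rows, each an object with "travel": the shift along the tool's x, y, z in units of 100 mm (1.0 is 100 mm), a list of three; "twist": the turn about the tool's z in units of pi rad (1.0 is pi rad). In form: [{"travel": [dx, dy, dz], "twist": twist}, ...]. A call has 1 to 20 rows; each row is the pose to reach, as a shift and turn from the pose commanded when the call began, along the tool's axes at that moment, turning the shorter way round; what a row does not reach only later rows make up. A row lasts 1/12 s, in which the tool goes at most 41.7 mm and 7.16 degrees, less where a joint would pass 70% of its speed; a pose out of reach is approached as far as the arm can. A call with a number of a shift or a turn outside -1 to 1 is refused whole. A call with a gripper value outside its range is refused whole. "gripper" is the closure, from -1 (fully open) to 1 (shut), set as the call begins (left out, the last holds). The fingers move at their own pace and stop on an object; "force" is the grip in N (left out, the last holds). Time passes only in rows, so rows that repeat a pose let the fingers close. It gives the time, the measured TCP pose, the force, the opening and the grip force at its end, in the units of the state.
- arm.get_obs(): the state, without advancing time (a new reading comes with each control period).
- arm.read_camera(name): name is "side" or "top" or "wrist"; returns a dict with "img" (400x640x3 uint8, red, green, blue), "mtx" (3x3 intrinsics, pixels), "dist_coeffs" ([k1, k2, p1, p2, k3] as OpenCV has them; the pictures are not rectified), "eye" and "attitude" of the camera in the world; the wrist camera has in their place "T_tool_cam" (4x4, takes a point from camera to tool coordinates, whose origin is the TCP and whose axes are the flange's). Camera axes: x right, y down, z forward; pixel columns grow to the right and rows downward; lengths in mm; the calibration is good to about 2 mm. A picture is of the moment at which its call begins: read the wrist's pose just before it. There is no depth.
- arm.finish_job(): hands the job in; it is judged then, once.
Trained networks look in a picture, given as the dict that the camera call returned (one of the last four; its "shot" number tells which), for a name from the list of things; names that differ only in an ending like _2 or _b are one class to them, and where a whole thing is asked for, a point or a joint stands for the part that bears it (a point fixed in the world has none). Each returns a list of dicts, best first, with "conf" (0 to 1); they miss things now and then, are a little off and sometimes report something else, mostly with a low value. They report only what shows in the picture. A call takes as long as a camera call.
- arm.look_for(picture, query): "centre" ([x, y, z] in mm, in the coordinates of the camera as it stood for that picture, good to about 4 mm: the middle of the surface that is visible of it).
- arm.cut_out(picture, query): "pixels" (400x640 bool, what is visible of it).
The state is a dict: "clock": time; "joints": joint angles; "dq": joint speeds; "effort": joint torques, N m; "tool_pos": TCP position; "orientation": TCP orientation; "wrist_force": force on the tool from outside, world axes, zero at the start; "moment": the same for the moment, N m; "opening": finger opening in mm; "finger_force": force on a finger pad.
Only numpy, scipy, OpenCV 4.12 (cv2) and the standard library are available. Lean on these libraries where they do the work, as an engineer would, in place of code of your own. Each camera call takes 0.05 s, during which the arm holds its last target. There are 200 camera calls.

## Working session

There is one attempt and no reset: what is moved stays moved. The work goes in short steps, Python scripts to look and compute and a tool call to move; the robot and the scene stay as the last step left them, time stands still between calls to the robot, and variables do not carry over. Pictures are saved under pics/ and viewed, at most 10 in all, crops included, and the job is handed in when it is done.

Besides the shell and the picture viewer there is one more tool, called after "Request:" as name(argument=value, ...) on one line, values as JSON. step_arm: Moves the arm, as the interface text tells. Shifts and turns lie within -1 to 1; 1 stands for 100 mm of shift or pi rad of turn. Its arguments: {"type":"object","properties":{"plan":{"type":"array"},"gripper":{"type":"number"},"force":{"type":"number"}},"required":["plan"]}

```bash
mkdir -p pics; cat > h.py <<'E'
import numpy as np, cv2
from scipy.spatial.transform import Rotation as R
from cell import arm
def rot(q): return R.from_quat([q[1],q[2],q[3],q[0]]).as_matrix()
def pose(p,o=None):
    if 'eye' in p:
        a=np.array(p['attitude'],float)
        return (a if a.shape==(3,3) else rot(a)), np.array(p['eye'],float)
    T=np.array(p['T_tool_cam']); Rt=rot(o['orientation'])
    return Rt@T[:3,:3], Rt@T[:3,3]+np.array(o['tool_pos'])
def shot(n):
    o=arm.get_obs(); p=arm.read_camera(n); return p,pose(p,o)
def ray(p,P,uv,z):
    "pixels to world points at height z"
    u=cv2.undistortPoints(np.array(uv,float).reshape(-1,1,2),np.array(p['mtx']),np.array(p['dist_coeffs'])).reshape(-1,2)
    d=np.c_[u,np.ones(len(u))]@P[0].T
    return P[1]+d*((z-P[1][2])/d[:,2])[:,None]
E
python3 - <<'E'
from h import *
o=arm.get_obs(); print({k:np.round(v,3) for k,v in o.items()}, arm.tcp_to_grasp)
ims=[]
for n in ['top','side']:
    p,P=shot(n); print(n,np.round(P[1]),np.round(P[0],2).tolist())
    cv2.imwrite(f'pics/{n}0.png',p['img'][:,:,::-1])
    for q in ['bottle','tumbler','track','handle_top','wide_cell','narrow_cell','cup','soap_dish','cream_jar']:
        for r in arm.look_for(p,q)[:2]:
            print(q,round(r['conf'],2),np.round(P[0]@r['centre']+P[1],1))
E
```

```text
{'clock': np.float64(0.0), 'joints': array([-1.387,  0.334,  0.04 ,  1.466, -0.013,  1.343, -0.059]), 'dq': array([ 0.001, -0.001,  0.001, -0.   ,  0.001,  0.001,  0.   ]), 'effort': array([-1.0000e-03, -6.5636e+01,  1.3350e+00, -4.0380e+01, -6.0000e-02,
        4.5000e-02,  0.0000e+00]), 'tool_pos': array([181.276, 623.717, 221.664]), 'orientation': array([-0.   ,  0.141,  0.99 , -0.001]), 'wrist_force': array([-0.715,  0.173,  0.322]), 'moment': array([-0.008,  0.017, -0.074]), 'finger_force': np.float64(0.0), 'opening': np.float64(87.102)} -18.700000000000003
top [ 341.  -16. 1205.] [[0.03, -0.98, 0.21], [-1.0, -0.03, 0.0], [0.0, -0.21, -0.98]]
bottle 0.52 [ 479.7 -106.1  110.3]
tumbler 0.94 [462.7 215.8  45.4]
tumbler 0.65 [630.1 -76.4  21.1]
track 0.69 [629.3 -30.1  24.9]
handle_top 0.77 [631.7 -74.   23. ]
wide_cell 0.6 [630.1 -68.8  18.1]
narrow_cell 0.89 [626.9 -76.8  18.1]
cup 0.55 [ 462.4 -310.9   50.6]
soap_dish 0.72 [ 586.4 -400.9   17.3]
cream_jar 0.73 [558.5 418.3  45.2]
side [475. 929. 828.] [[-1.0, -0.05, 0.07], [-0.09, 0.61, -0.78], [-0.01, -0.79, -0.62]]
bottle 0.71 [483.1 -86.7  78.8]
tumbler 0.84 [463.2 230.7  72.4]
track 0.62 [630.3  33.   21.4]
handle_top 0.78 [629.9 -37.8  39.4]
wide_cell 0.85 [628.8 -33.2  41.1]
narrow_cell 0.7 [633.  -33.7  38.2]
cup 0.63 [ 459.9 -282.5   61.1]
soap_dish 0.81 [ 585.  -381.2   19.1]
```

View pics/top0.png

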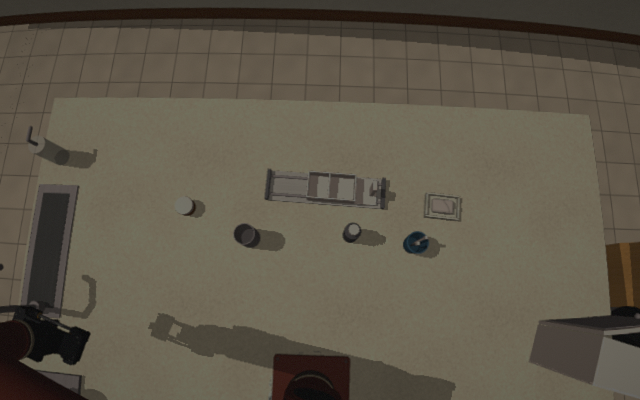

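View pics/side0.png

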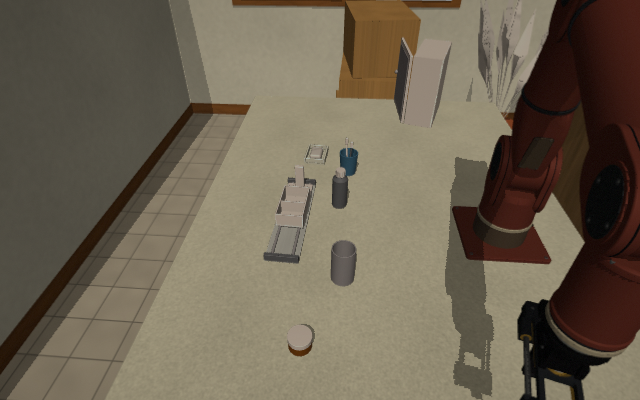

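Request:
step_arm(plan=[{"travel": [-0.3, -0.25, 0], "twist": 0.1}, {"travel": [-0.6, -0.5, 0], "twist": 0.2}, {"travel": [-1, -0.85, 0], "twist": 0.41}, {"travel": [-1, -0.85, 0], "twist": 0.41}, {"travel": [-1, -0.85, 0], "twist": 0.41}, {"travel": [-1, -0.85, 0], "twist": 0.41}, {"travel": [-1, -0.85, 0], "twist": 0.41}, {"travel": [-1, -0.85, 0], "twist": 0.41}, {"travel": [-1, -0.85, 0], "twist": 0.41}, {"travel": [-1, -0.85, 0], "twist": 0.41}, {"travel": [-1, -0.85, 0], "twist": 0.41}, {"travel": [-1, -0.85, 0], "twist": 0.41}])

```text
clock: 2.0
tool_pos: [253.6, 514.6, 222.6]
orientation: [-0.0, 0.708, 0.706, 0.0]
wrist_force: [0.2, 0.3, -0.3]
opening: 86.9
finger_force: 0.0
```

Request:
step_arm(plan=[{"travel": [-0.3, 0.2, -0.1], "twist": 0}, {"travel": [-0.65, 0.45, -0.2], "twist": 0}, {"travel": [-1, 0.7, -0.3], "twist": 0}, {"travel": [-1, 0.7, -0.3], "twist": 0}])

```text
clock: 2.33
tool_pos: [329.5, 409.1, 254.8]
orientation: [0.001, 0.709, 0.705, 0.001]
wrist_force: [1.0, 0.1, 0.7]
opening: 86.7
finger_force: 0.0
```

Request:
step_arm(plan=[{"travel": [-0.3, 0.2, -0.1], "twist": 0}, {"travel": [-0.65, 0.45, -0.2], "twist": 0}, {"travel": [-1, 0.7, -0.3], "twist": 0}, {"travel": [-1, 0.7, -0.3], "twist": 0}, {"travel": [-1, 0.7, -0.3], "twist": 0}, {"travel": [-1, 0.7, -0.3], "twist": 0}])

```text
clock: 2.83
tool_pos: [393.6, 314.8, 282.7]
orientation: [-0.0, 0.707, 0.707, 0.0]
wrist_force: [-1.2, 1.1, 0.1]
opening: 87.2
finger_force: 0.0
```

```bash
python3 - <<'E'
from h import *
p,P=shot('wrist'); o=arm.get_obs()
print(o['clock'],o['tool_pos'],o['orientation'],o['joints']); print(np.round(p['T_tool_cam'],2).tolist(),p['mtx'])
cv2.imwrite('pics/w0.png',p['img'][:,:,::-1])
for q in ['bottle','tumbler','narrow_cell','cream_jar']:
    for r in arm.look_for(p,q)[:2]: print(q,round(r['conf'],2),np.round(P[0]@r['centre']+P[1],1))
E
```

```text
2.8833 [392.96044409 315.45404356 282.33000199] [-1.93468525e-04  7.06456437e-01  7.07756494e-01 -1.02701821e-04] [-1.15541337 -0.00667371  0.39223621  1.73647106  0.00219678  1.41150317
 -0.76169543]
[[0.0, -0.97, -0.26, 70.99], [1.0, 0.0, -0.0, 0.58], [0.0, -0.26, 0.97, -163.42], [0.0, 0.0, 0.0, 1.0]] [[347.31030113   0.         323.44843327]
 [  0.         347.31030113 204.46322086]
 [  0.           0.           1.        ]]
tumbler 0.95 [461.7 234.   66. ]
cream_jar 0.66 [546.6 419.6  44.7]
```

View pics/w0.png

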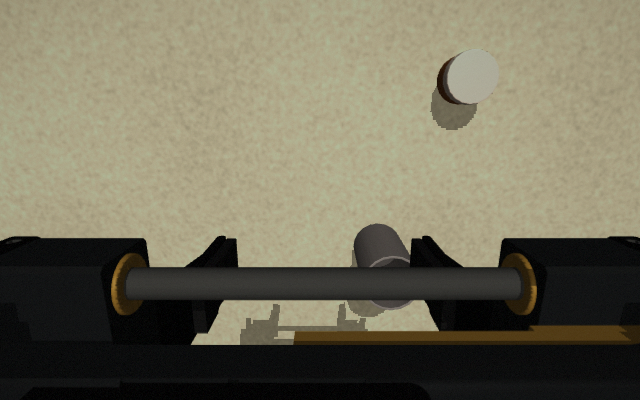

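Request:
step_arm(plan=[{"travel": [-0.3, 0.2, 0], "twist": 0}, {"travel": [-0.65, 0.4, 0], "twist": 0}, {"travel": [-1, 0.6, 0], "twist": 0}])

```text
clock: 3.33
tool_pos: [453.7, 214.5, 282.3]
orientation: [0.0, 0.706, 0.708, -0.0]
wrist_force: [-0.3, 0.6, -0.3]
opening: 86.9
finger_force: 0.0
```

Request:
step_arm(plan=[{"travel": [-0.3, 0.2, 0], "twist": 0}, {"travel": [-0.65, 0.4, 0], "twist": 0}, {"travel": [-0.65, 0.4, 0], "twist": 0}, {"travel": [-0.65, 0.4, 0], "twist": 0}, {"travel": [-0.65, 0.4, 0], "twist": 0}, {"travel": [-0.65, 0.4, 0], "twist": 0}])

```text
clock: 3.83
tool_pos: [493.0, 151.3, 282.3]
orientation: [-0.0, 0.706, 0.708, -0.0]
wrist_force: [0.2, 0.7, 0.0]
opening: 87.1
finger_force: 0.0
```

```bash
python3 - <<'E'
from h import *
p,P=shot('wrist'); o=arm.get_obs()
print(o['clock'],o['tool_pos'])
cv2.imwrite('pics/w1.png',p['img'][:,:,::-1])
for q in ['tumbler']:
    for r in arm.look_for(p,q)[:2]: print(q,round(r['conf'],2),np.round(P[0]@r['centre']+P[1],1))
m=arm.cut_out(p,'tumbler')[0]['pixels']
# fit: project model silhouette, centre (x,y) by matching IoU-ish via convex hull
from scipy.optimize import minimize
import pickle
def sil(xy,r,h):
    a=np.linspace(0,2*np.pi,60); c=np.c_[xy[0]+r*np.cos(a),xy[1]+r*np.sin(a)]
    W=np.r_[np.c_[c,0*a],np.c_[c,0*a+h]]
    C=(W-P[1])@P[0]
    u,_=cv2.projectPoints(C,np.zeros(3),np.zeros(3),np.array(p['mtx']),np.array(p['dist_coeffs']))
    k=np.zeros((400,640),np.uint8); cv2.fillConvexPoly(k,cv2.convexHull((u*16).astype(np.int32)),1,shift=4); return k>0
f=lambda x: np.sum(sil(x,32,110)^m)
s=minimize(f,[462,224],method='Nelder-Mead',options={'initial_simplex':[[462,224],[472,224],[462,234]]}); print(s.x,s.fun,m.sum())
E
```

```text
3.8833 [493.01335296 151.23155641 282.36147774]
tumbler 0.89 [459.5 208.6  14.3]
[466.16032222 209.91525173] 140.0 3657
```

Request:
step_arm(plan=[{"travel": [-0.3, 0.1, 0], "twist": 0}, {"travel": [-0.65, 0.2, 0], "twist": 0}, {"travel": [-1, 0.3, 0], "twist": 0}])

```text
clock: 4.23
tool_pos: [523.7, 49.8, 282.6]
orientation: [0.0, 0.706, 0.708, 0.0]
wrist_force: [1.2, 0.1, -0.7]
opening: 87.2
finger_force: 0.0
```

Request:
step_arm(plan=[{"travel": [-0.3, 0.1, 0], "twist": 0}, {"travel": [-0.65, 0.2, 0], "twist": 0}, {"travel": [-1, 0.2, 0], "twist": 0}, {"travel": [-1, 0.2, 0], "twist": 0}, {"travel": [-1, 0.2, 0], "twist": 0}, {"travel": [-1, 0.2, 0], "twist": 0}])

```text
clock: 4.73
tool_pos: [543.6, -49.2, 282.4]
orientation: [-0.0, 0.707, 0.707, 0.0]
wrist_force: [0.3, -0.1, 0.2]
opening: 86.9
finger_force: 0.0
```

```bash
python3 - <<'E'
from h import *
p,P=shot('wrist'); o=arm.get_obs()
print(o['clock'],o['tool_pos'])
cv2.imwrite('pics/w2.png',p['img'][:,:,::-1])
for q in ['bottle','track','narrow_cell','handle_top']:
    for r in arm.look_for(p,q)[:2]: print(q,round(r['conf'],2),np.round(P[0]@r['centre']+P[1],1))
E
```

```text
4.7833 [543.67709918 -48.62046239 282.42729839]
bottle 0.77 [489.3 -91.2 112.3]
track 0.79 [629.1   3.7  20.7]
narrow_cell 0.71 [632.2 -60.4  23.8]
handle_top 0.74 [633.9 -54.6  22.1]
```

View pics/w2.png

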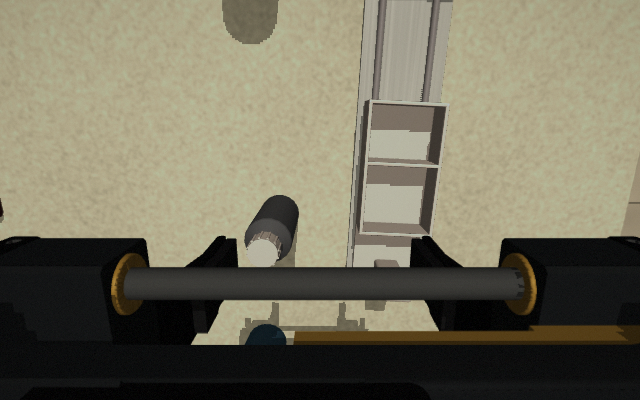

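```bash
cat >> h.py <<'E'
from scipy.optimize import minimize, least_squares
def proj(p,P,W):
    return cv2.projectPoints((W-P[1])@P[0],np.zeros(3),np.zeros(3),np.array(p['mtx']),np.array(p['dist_coeffs']))[0].reshape(-1,2)
def cyl(p,P,m,x0,parts):
    "fit axis (x,y) of upright solid to mask; parts: list of (radius,z)"
    a=np.linspace(0,2*np.pi,60); rows=np.arange(400)[:,None]<235
    def f(xy):
        u=proj(p,P,np.vstack([np.c_[xy[0]+r*np.cos(a),xy[1]+r*np.sin(a),0*a+z] for r,z in parts]))
        k=np.zeros((400,640),np.uint8); cv2.fillConvexPoly(k,cv2.convexHull((u*16).astype(np.int32)),1,shift=4)
        return np.sum(((k>0)^m)&rows)
    x0=np.array(x0,float)
    s=minimize(f,x0,method='Nelder-Mead',options={'initial_simplex':[x0,x0+[10,0],x0+[0,10]]}); return s.x,s.fun,(m&rows).sum()
def caddy(p,P,uv,X,z=61):
    "fit (x,y,yaw) of narrow-cell centre; X = local points on rim, uv = pixels"
    W=ray(p,P,uv,z)[:,:2]; X=np.array(X,float)
    g=lambda s:(np.array([[np.cos(s[2]),-np.sin(s[2])],[np.sin(s[2]),np.cos(s[2])]])@X.T).T+s[:2]
    s=least_squares(lambda s:(g(s)-W).ravel(),[630,-20,0],x_scale=[1,1,.01]).x
    return s,g(s)-W
E
python3 - <<'E'
from h import *
p,P=shot('wrist')
m=arm.cut_out(p,'bottle')[0]['pixels']
print(cyl(p,P,m,[482,-97],[(25,0),(25,106),(15,140)]))
X=[(-43,35),(43,35),(43,-117),(-43,-117)]
s,r=caddy(p,P,[(367,100),(448,103),(431,236),(360,233)],X); print(s,r)
print('wide',s[:2]+74*np.array([np.sin(s[2]),-np.cos(s[2])]))
im=p['img'][:,:,::-1].copy()
def T(x,y,z): c,q=np.cos(s[2]),np.sin(s[2]); return [s[0]+c*x-q*y,s[1]+q*x+c*y,z]
for W in [[T(x,y,61) for x,y in X],[T(x,y,61) for x,y in [(-39,31),(39,31),(39,-31),(-39,-31)]],[T(x,y,21) for x,y in [(-39,31),(39,31),(39,-31),(-39,-31)]]]:
    cv2.polylines(im,[proj(p,P,np.array(W)).astype(np.int32)],True,(0,0,255))
im[m]=im[m]//2+np.array([0,100,0],np.uint8)
cv2.imwrite('pics/c2.png',cv2.resize(im[60:300,180:500],None,fx=2.5,fy=2.5))
E
```

```text
(array([ 486.12904978, -109.60282397]), np.float64(39.0), np.int64(1527))
[ 6.32360533e+02 -8.97639236e-01 -3.09604634e-02] [[ 0.37052494  1.00032375]
 [-0.02423019  1.11343413]
 [ 1.01664713 -0.64781695]
 [-1.36294189 -1.46594093]]
wide [630.0698248  -74.86217571]
```

View pics/c2.png

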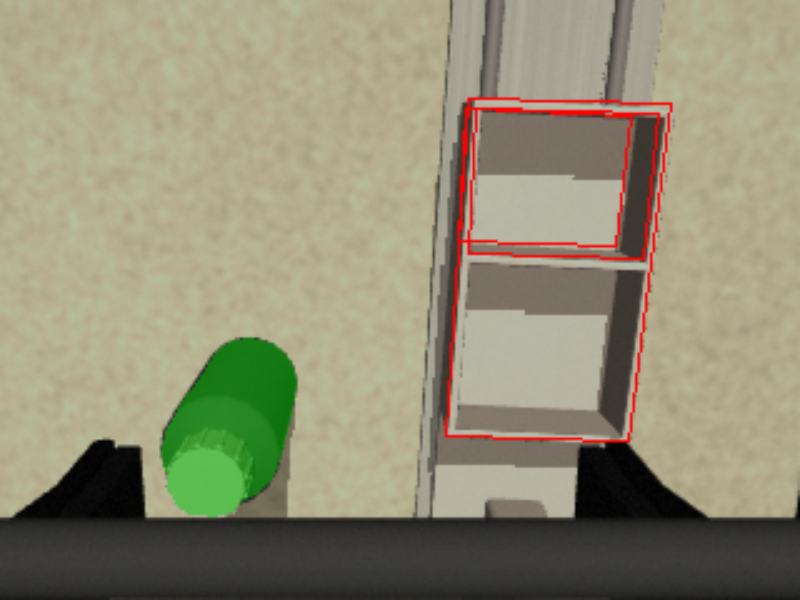

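Request:
step_arm(plan=[{"travel": [-0.3, -0.3, 0.15]}, {"travel": [-0.6, -0.58, 0.3]}, {"travel": [-0.6, -0.58, 0.3]}, {"travel": [-0.6, -0.58, 0.3]}, {"travel": [-0.6, -0.58, 0.3]}, {"travel": [-0.6, -0.58, 0.3]}])

```text
$.plan[0]: bad value
```

Request:
step_arm(plan=[{"travel": [0, 0, 0.3]}, {"travel": [0, 0, 0.6]}, {"travel": [0, 0, 0.8]}, {"travel": [0, 0, 0.9]}, {"travel": [0, 0, 1]}, {"travel": [0, 0, 1]}])

```text
$.plan[0]: bad value
```

Request:
step_arm(plan=[{"travel": [0, 0, 0.2]}, {"travel": [0, 0, 0.4]}, {"travel": [0, 0, 0.6]}, {"travel": [0, 0, 0.7]}, {"travel": [0, 0, 0.78]}, {"travel": [0, 0, 0.78]}, {"travel": [0, 0, 0.78]}])

```text
$.plan[0]: bad value
```

```bash
python3 - <<'E'
from h import *
p,P=shot('side'); o=arm.get_obs(); print(o['clock'],o['tool_pos'],o['wrist_force'])
u=proj(p,P,np.array([[486,-110,0],[486,-110,140],o['tool_pos']])); print(u)
m=arm.cut_out(p,'bottle'); 
for r in m[:1]: print(r['conf'],cyl.__name__,[ (np.where(r['pixels'])[i].min(),np.where(r['pixels'])[i].max()) for i in (0,1)])
cv2.imwrite('pics/s1.png',cv2.resize(p['img'][110:290,240:440,::-1],None,fx=3.3,fy=3.3))
E
```

```text
5.1333 [543.68235761 -49.85203496 282.5770943 ] [-1.19016292 -0.46178048  0.49294624]
[[338.93278048 203.70524126]
 [340.38640569 168.88988804]
 [320.88525705 137.46254561]]
0.66 cyl [(np.int64(168), np.int64(208)), (np.int64(332), np.int64(347))]
```

View pics/s1.png

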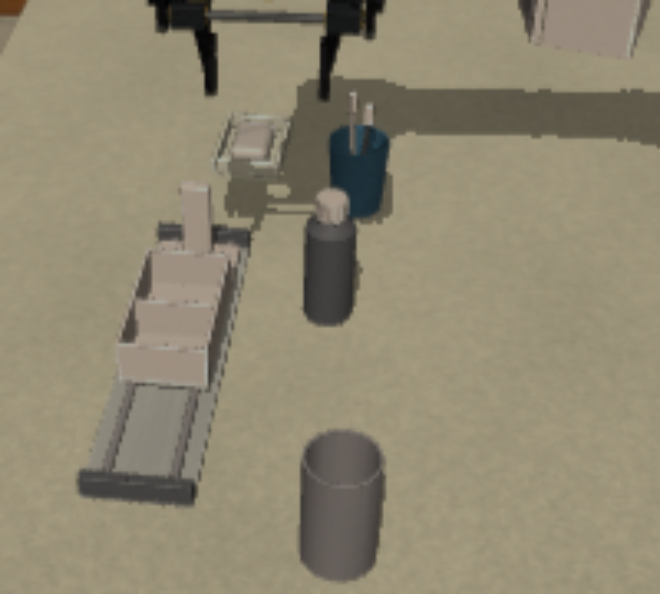

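Request:
step_arm(plan=[{"travel": [-0.3, -0.3, 0.15], "twist": 0}, {"travel": [-0.6, -0.58, 0.3], "twist": 0}, {"travel": [-0.6, -0.58, 0.3], "twist": 0}, {"travel": [-0.6, -0.58, 0.3], "twist": 0}, {"travel": [-0.6, -0.58, 0.3], "twist": 0}, {"travel": [-0.6, -0.58, 0.3], "twist": 0}])

```text
clock: 5.68
tool_pos: [486.4, -109.5, 253.0]
orientation: [0.0, 0.707, 0.707, 0.0]
wrist_force: [0.7, 0.2, -0.1]
opening: 87.1
finger_force: 0.0
```

Request:
step_arm(plan=[{"travel": [0, 0, 0.3], "twist": 0}, {"travel": [0, 0, 0.6], "twist": 0}, {"travel": [0, 0, 0.8], "twist": 0}, {"travel": [0, 0, 0.9], "twist": 0}, {"travel": [0, 0, 1], "twist": 0}, {"travel": [0, 0, 1], "twist": 0}])

```text
clock: 6.18
tool_pos: [485.5, -109.9, 151.5]
orientation: [-0.0, 0.707, 0.707, -0.001]
wrist_force: [-0.6, 0.4, -0.1]
opening: 87.0
finger_force: 0.0
```

Request:
step_arm(plan=[{"travel": [0, 0, 0.2], "twist": 0}, {"travel": [0, 0, 0.4], "twist": 0}, {"travel": [0, 0, 0.6], "twist": 0}, {"travel": [0, 0, 0.7], "twist": 0}, {"travel": [0, 0, 0.78], "twist": 0}, {"travel": [0, 0, 0.78], "twist": 0}, {"travel": [0, 0, 0.78], "twist": 0}])

```text
clock: 6.77
tool_pos: [486.2, -110.5, 75.3]
orientation: [0.0, 0.707, 0.707, 0.0]
wrist_force: [-0.1, -0.2, 0.1]
opening: 86.9
finger_force: 0.0
```

Request:
step_arm(plan=[{"travel": [0, 0, 0], "twist": 0}, {"travel": [0, 0, 0], "twist": 0}, {"travel": [0, 0, 0], "twist": 0}, {"travel": [0, 0, 0], "twist": 0}, {"travel": [0, 0, 0], "twist": 0}, {"travel": [0, 0, 0], "twist": 0}, {"travel": [0, 0, 0], "twist": 0}, {"travel": [0, 0, 0], "twist": 0}, {"travel": [0, 0, 0], "twist": 0}, {"travel": [0, 0, 0], "twist": 0}], gripper=1, force=20)

```text
clock: 7.6
tool_pos: [485.7, -110.4, 74.6]
orientation: [0.0, 0.707, 0.707, 0.0]
wrist_force: [1.1, -0.0, 1.3]
opening: 49.7
finger_force: 20.0
```

Request:
step_arm(plan=[{"travel": [0, 0, -0.1], "twist": 0}, {"travel": [0, 0, -0.3], "twist": 0}, {"travel": [0, 0, -0.5], "twist": 0}, {"travel": [0, 0, -0.7], "twist": 0}, {"travel": [0, 0, -0.9], "twist": 0}, {"travel": [0, 0, -1], "twist": 0}, {"travel": [0, 0, -1], "twist": 0}])

```text
clock: 8.18
tool_pos: [486.8, -110.6, 176.8]
orientation: [0.001, 0.707, 0.707, 0.002]
wrist_force: [0.4, -0.2, -2.1]
opening: 50.0
finger_force: 20.0
```

Request:
step_arm(plan=[{"travel": [0.07, 0.1, 0], "twist": 0}, {"travel": [0.2, 0.25, 0], "twist": 0}, {"travel": [0.35, 0.45, 0], "twist": 0}, {"travel": [0.55, 0.73, 0], "twist": 0}])

```text
clock: 8.52
tool_pos: [557.8, -56.0, 173.5]
orientation: [-0.001, 0.708, 0.706, -0.0]
wrist_force: [-0.1, -1.4, -1.0]
opening: 49.4
finger_force: 20.0
```

Request:
step_arm(plan=[{"travel": [0.17, 0.22, 0], "twist": 0}, {"travel": [0.32, 0.42, 0], "twist": 0}, {"travel": [0.45, 0.6, 0], "twist": 0}, {"travel": [0.52, 0.7, 0], "twist": 0}, {"travel": [0.55, 0.74, 0], "twist": 0}, {"travel": [0.55, 0.74, 0.1], "twist": 0}, {"travel": [0.55, 0.74, 0.2], "twist": 0}, {"travel": [0.55, 0.74, 0.3], "twist": 0}, {"travel": [0.55, 0.74, 0.3], "twist": 0}, {"travel": [0.55, 0.74, 0.3], "twist": 0}])

```text
clock: 9.35
tool_pos: [631.5, -1.0, 143.6]
orientation: [-0.001, 0.707, 0.707, -0.001]
wrist_force: [0.4, -0.3, -1.8]
opening: 49.4
finger_force: 20.0
```

```bash
python3 - <<'E'
from h import *
p,P=shot('wrist'); o=arm.get_obs(); print(o['clock'],o['tool_pos'],o['wrist_force'])
q,_=shot('side')
a=p['img'][:,160:480,::-1]; b=cv2.resize(q['img'][130:280,240:360,::-1],(320,400))
cv2.imwrite('pics/p1.png',np.hstack([a,b]))
E
```

```text
9.4 [632.13210691  -0.8883939  144.43672735] [-0.24545501 -0.54575339 -1.7728133 ]
```

View pics/p1.png

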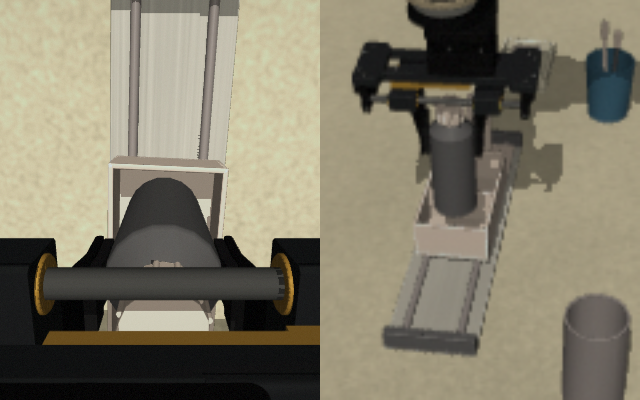

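Request:
step_arm(plan=[{"travel": [0, 0, 0.1], "twist": 0}, {"travel": [0, 0, 0.2], "twist": 0}, {"travel": [0, 0, 0.3], "twist": 0}, {"travel": [0, 0, 0.38], "twist": 0}, {"travel": [0, 0, 0.43], "twist": 0}, {"travel": [0, 0, 0.45], "twist": 0}, {"travel": [0, 0, 0.46], "twist": 0}, {"travel": [0, 0, 0.47], "twist": 0}, {"travel": [0, 0, 0.475], "twist": 0}, {"travel": [0, 0, 0.475], "twist": 0}, {"travel": [0, 0, 0.475], "twist": 0}])

```text
clock: 10.37
tool_pos: [632.9, -0.4, 97.4]
orientation: [0.0, 0.707, 0.707, 0.0]
wrist_force: [-0.1, -0.1, -2.2]
opening: 49.7
finger_force: 20.0
```

Request:
step_arm(plan=[{"travel": [0, 0, 0.005], "twist": 0}, {"travel": [0, 0, 0.01], "twist": 0}, {"travel": [0, 0, 0.015], "twist": 0}, {"travel": [0, 0, 0.015], "twist": 0}])

```text
clock: 10.7
tool_pos: [632.7, -0.4, 95.7]
orientation: [0.0, 0.707, 0.707, 0.0]
wrist_force: [-0.0, 0.5, -1.0]
opening: 49.1
finger_force: 20.0
```

Request:
step_arm(plan=[{"travel": [0, 0, 0], "twist": 0}, {"travel": [0, 0, 0], "twist": 0}, {"travel": [0, 0, 0], "twist": 0}, {"travel": [0, 0, 0], "twist": 0}, {"travel": [0, 0, 0], "twist": 0}, {"travel": [0, 0, 0], "twist": 0}, {"travel": [0, 0, 0], "twist": 0}, {"travel": [0, 0, 0], "twist": 0}, {"travel": [0, 0, 0], "twist": 0}], gripper=-1)

```text
clock: 11.45
tool_pos: [632.7, -0.4, 95.6]
orientation: [0.0, 0.707, 0.707, -0.0]
wrist_force: [0.4, -0.2, 1.1]
opening: 86.4
finger_force: 0.0
```

Request:
step_arm(plan=[{"travel": [0, 0, -0.2], "twist": 0}, {"travel": [0, 0, -0.4], "twist": 0}, {"travel": [0, 0, -0.7], "twist": 0}, {"travel": [0, 0, -1], "twist": 0}, {"travel": [0, 0, -1], "twist": 0}])

```text
clock: 11.87
tool_pos: [635.3, -1.0, 201.6]
orientation: [0.002, 0.707, 0.707, 0.003]
wrist_force: [-0.2, -0.8, 0.3]
opening: 86.9
finger_force: 0.0
```

Request:
step_arm(plan=[{"travel": [0, -0.1, -0.3], "twist": 0}, {"travel": [0.25, -0.3, -0.6], "twist": 0}, {"travel": [0.5, -0.5, -0.8], "twist": 0}, {"travel": [0.8, -0.8, -0.85], "twist": 0}, {"travel": [0.8, -0.8, -0.85], "twist": 0}])

```text
clock: 12.28
tool_pos: [550.0, 86.4, 282.3]
orientation: [-0.001, 0.704, 0.71, 0.002]
wrist_force: [-0.1, 1.1, -0.6]
opening: 87.3
finger_force: 0.0
```

Request:
step_arm(plan=[{"travel": [0.3, -0.3, 0], "twist": 0}, {"travel": [0.6, -0.6, 0], "twist": 0}, {"travel": [0.7, -0.8, 0], "twist": 0}, {"travel": [0.7, -0.8, 0], "twist": 0}, {"travel": [0.7, -0.8, 0], "twist": 0}, {"travel": [0.7, -0.8, 0], "twist": 0}])

```text
clock: 12.78
tool_pos: [473.1, 149.1, 280.7]
orientation: [0.0, 0.707, 0.707, 0.0]
wrist_force: [-0.1, -0.4, -0.4]
opening: 87.1
finger_force: 0.0
```

```bash
python3 - <<'E'
from h import *
p,P=shot('wrist'); o=arm.get_obs(); print(o['clock'],o['tool_pos'])
m=arm.cut_out(p,'tumbler')[0]['pixels']
print(cyl(p,P,m,[466,210],[(32,0),(32,110)]))
q,Q=shot('side')
for n,x0,parts in [('tumbler',[466,210],[(32,0),(32,110)]),('bottle',[632,-1],[(25,21),(25,127),(15,161)])]:
    for r in arm.cut_out(q,n)[:1]: print(n,r['conf'],cyl(q,Q,r['pixels'],x0,parts))
cv2.imwrite('pics/p2.png',np.hstack([p['img'][:,100:500,::-1],cv2.resize(q['img'][130:280,240:360,::-1],(320,400))]))
E
```

```text
12.8333 [473.37999532 148.67877593 280.60167898]
(array([466.70922393, 209.81405713]), np.float64(82.0), np.int64(3781))
tumbler 0.93 (array([466., 210.]), np.float64(0.0), np.int64(0))
bottle 0.61 (array([637.94910622, -27.24311924]), np.float64(163.0), np.int64(532))
```

View pics/p2.png

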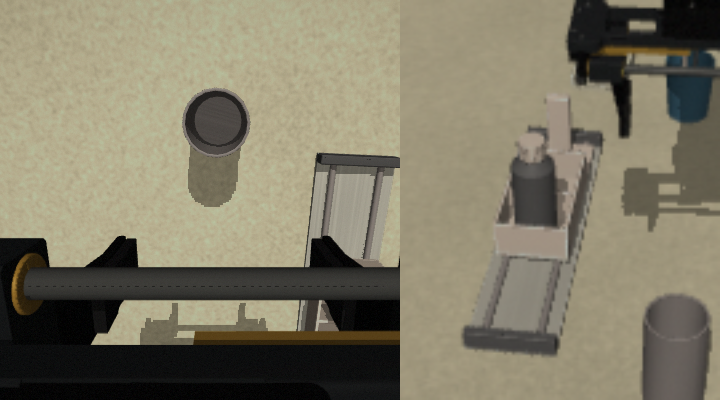

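Request:
step_arm(plan=[{"travel": [0.3, -0.03, 0.15], "twist": 0}, {"travel": [0.6, -0.06, 0.3], "twist": 0}, {"travel": [0.6, -0.06, 0.3], "twist": 0}, {"travel": [0.6, -0.06, 0.3], "twist": 0}, {"travel": [0.6, -0.06, 0.3], "twist": 0}, {"travel": [0.6, -0.06, 0.3], "twist": 0}])

```text
clock: 13.53
tool_pos: [467.4, 208.5, 250.9]
orientation: [0.0, 0.708, 0.706, 0.0]
wrist_force: [-0.5, 0.7, 0.8]
opening: 86.8
finger_force: 0.0
```

Request:
step_arm(plan=[{"travel": [0, 0, 0.3], "twist": 0}, {"travel": [0, 0, 0.6], "twist": 0}, {"travel": [0, 0, 0.8], "twist": 0}, {"travel": [0, 0, 0.9], "twist": 0}, {"travel": [0, 0, 1], "twist": 0}, {"travel": [0, 0, 1], "twist": 0}])

```text
clock: 14.03
tool_pos: [466.5, 208.9, 149.8]
orientation: [0.0, 0.707, 0.707, -0.001]
wrist_force: [-0.5, 0.3, 0.1]
opening: 87.1
finger_force: 0.0
```

Request:
step_arm(plan=[{"travel": [0, 0, 0.2], "twist": 0}, {"travel": [0, 0, 0.4], "twist": 0}, {"travel": [0, 0, 0.6], "twist": 0}, {"travel": [0, 0, 0.8], "twist": 0}, {"travel": [0, 0, 0.9], "twist": 0}, {"travel": [0, 0, 0.93], "twist": 0}, {"travel": [0, 0, 0.93], "twist": 0}, {"travel": [0, 0, 0.93], "twist": 0}])

```text
clock: 14.7
tool_pos: [467.6, 210.0, 58.8]
orientation: [0.0, 0.707, 0.707, 0.001]
wrist_force: [0.3, -0.5, -0.7]
opening: 86.8
finger_force: 0.0
```

Request:
step_arm(plan=[{"travel": [0, 0, 0], "twist": 0}, {"travel": [0, 0, 0], "twist": 0}, {"travel": [0, 0, 0], "twist": 0}, {"travel": [0, 0, 0], "twist": 0}, {"travel": [0, 0, 0], "twist": 0}, {"travel": [0, 0, 0], "twist": 0}, {"travel": [0, 0, 0], "twist": 0}, {"travel": [0, 0, 0], "twist": 0}], gripper=1, force=20)

```text
clock: 15.37
tool_pos: [466.8, 209.8, 57.8]
orientation: [-0.0, 0.707, 0.707, 0.0]
wrist_force: [-1.7, 0.4, 5.4]
opening: 64.9
finger_force: 20.0
```

Request:
step_arm(plan=[{"travel": [0, 0, -0.1], "twist": 0}, {"travel": [0, 0, -0.3], "twist": 0}, {"travel": [0, 0, -0.5], "twist": 0}, {"travel": [0, 0, -0.7], "twist": 0}, {"travel": [0, 0, -0.9], "twist": 0}, {"travel": [0, 0, -1], "twist": 0}, {"travel": [0, 0, -1], "twist": 0}])

```text
clock: 15.95
tool_pos: [467.8, 210.1, 159.7]
orientation: [0.0, 0.707, 0.707, 0.002]
wrist_force: [0.8, 0.3, -1.6]
opening: 64.7
finger_force: 20.0
```

Request:
step_arm(plan=[{"travel": [-0.1, 0, -0.1], "twist": 0}, {"travel": [-0.25, 0, -0.15], "twist": 0}, {"travel": [-0.45, 0, -0.2], "twist": 0}, {"travel": [-0.7, 0, -0.2], "twist": 0}, {"travel": [-0.95, 0, -0.2], "twist": 0}])

```text
clock: 16.37
tool_pos: [466.3, 111.5, 177.4]
orientation: [-0.0, 0.707, 0.707, -0.0]
wrist_force: [-0.3, -0.3, -1.8]
opening: 64.4
finger_force: 20.0
```

Request:
step_arm(plan=[{"travel": [-0.25, 0, 0], "twist": 0}, {"travel": [-0.5, 0, 0], "twist": 0}, {"travel": [-0.75, 0, 0], "twist": 0}, {"travel": [-0.95, 0, 0], "twist": 0}])

```text
clock: 16.7
tool_pos: [465.5, 15.3, 177.1]
orientation: [-0.0, 0.708, 0.706, -0.0]
wrist_force: [0.0, 0.0, -2.5]
opening: 64.4
finger_force: 20.0
```

Request:
step_arm(plan=[{"travel": [-0.25, 0.05, 0], "twist": 0}, {"travel": [-0.5, 0.2, 0], "twist": 0}, {"travel": [-0.75, 0.4, 0], "twist": 0}, {"travel": [-0.95, 0.65, 0], "twist": 0}])

```text
clock: 17.03
tool_pos: [530.4, -79.7, 177.9]
orientation: [-0.0, 0.708, 0.706, 0.001]
wrist_force: [-0.1, 0.5, -0.8]
opening: 64.8
finger_force: 20.0
```

Request:
step_arm(plan=[{"travel": [0, 0.25, 0], "twist": 0}, {"travel": [0, 0.5, 0], "twist": 0}, {"travel": [0, 0.7, 0], "twist": 0}, {"travel": [0, 0.85, 0], "twist": 0}, {"travel": [0, 0.95, 0], "twist": 0}, {"travel": [0, 0.985, 0], "twist": 0}, {"travel": [0, 0.985, 0.15], "twist": 0}, {"travel": [0, 0.985, 0.3], "twist": 0}, {"travel": [0, 0.985, 0.4], "twist": 0}, {"travel": [0, 0.985, 0.4], "twist": 0}, {"travel": [0, 0.985, 0.4], "twist": 0}])

```text
clock: 17.95
tool_pos: [629.3, -76.1, 137.6]
orientation: [-0.0, 0.707, 0.707, -0.0]
wrist_force: [-0.1, -0.2, -0.3]
opening: 64.8
finger_force: 20.0
```

```bash
python3 - <<'E'
from h import *
p,P=shot('wrist'); o=arm.get_obs(); print(o['clock'],o['tool_pos'],o['wrist_force'])
q,_=shot('side')
print(proj(p,P,np.array([[632.4+43+1,-.9+35-1.3,61],[632.4-43+1,-.9+35+1.3,61]])))
a=p['img'][:,160:480,::-1]; b=cv2.resize(q['img'][130:280,240:360,::-1],(480,600))
cv2.imwrite('pics/p3.png',np.hstack([cv2.copyMakeBorder(a,0,200,0,0,cv2.BORDER_CONSTANT),b]))
E
```

```text
18.0 [629.8529985  -76.03682037 138.20247596] [-0.72945987 -0.22912207 -2.09820988]
[[396.44864396  50.64090343]
 [261.90758443  46.31040877]]
```

View pics/p3.png

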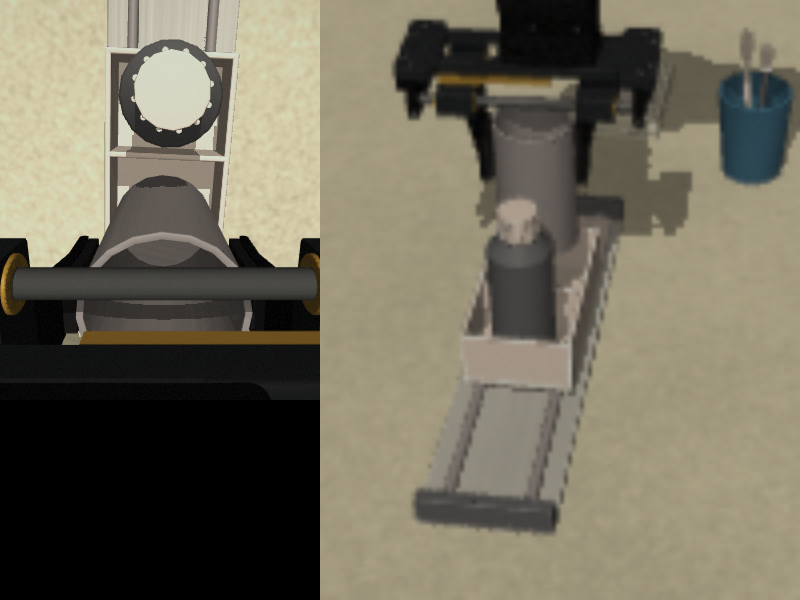

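Request:
step_arm(plan=[{"travel": [0, 0.01, 0.1], "twist": 0}, {"travel": [0, 0.01, 0.2], "twist": 0}, {"travel": [0, 0.01, 0.3], "twist": 0}, {"travel": [0, 0.01, 0.4], "twist": 0}, {"travel": [0, 0.01, 0.48], "twist": 0}, {"travel": [0, 0.01, 0.53], "twist": 0}, {"travel": [0, 0.01, 0.56], "twist": 0}, {"travel": [0, 0.01, 0.57], "twist": 0}, {"travel": [0, 0.01, 0.575], "twist": 0}, {"travel": [0, 0.01, 0.58], "twist": 0}, {"travel": [0, 0.01, 0.585], "twist": 0}, {"travel": [0, 0.01, 0.59], "twist": 0}, {"travel": [0, 0.01, 0.59], "twist": 0}])

```text
clock: 19.13
tool_pos: [631.4, -75.4, 79.0]
orientation: [0.0, 0.707, 0.707, 0.0]
wrist_force: [0.2, 0.0, -0.1]
opening: 64.6
finger_force: 20.0
```

Request:
step_arm(plan=[{"travel": [0, 0, 0], "twist": 0}, {"travel": [0, 0, 0], "twist": 0}, {"travel": [0, 0, 0], "twist": 0}, {"travel": [0, 0, 0], "twist": 0}, {"travel": [0, 0, 0], "twist": 0}, {"travel": [0, 0, 0], "twist": 0}, {"travel": [0, 0, 0], "twist": 0}, {"travel": [0, 0, 0], "twist": 0}], gripper=-1)

```text
clock: 19.8
tool_pos: [631.1, -75.4, 78.6]
orientation: [0.0, 0.707, 0.707, -0.0]
wrist_force: [0.1, 0.4, 0.1]
opening: 86.5
finger_force: 0.0
```

Request:
step_arm(plan=[{"travel": [0, 0, -0.1], "twist": 0}, {"travel": [0, 0, -0.3], "twist": 0}, {"travel": [0, 0, -0.6], "twist": 0}, {"travel": [0, 0, -1], "twist": 0}, {"travel": [0, 0, -1], "twist": 0}, {"travel": [0, 0, -1], "twist": 0}])

```text
clock: 20.3
tool_pos: [632.6, -76.0, 181.7]
orientation: [0.002, 0.707, 0.707, 0.002]
wrist_force: [-0.6, 0.1, -0.5]
opening: 87.1
finger_force: 0.0
```

Request:
step_arm(plan=[{"travel": [-0.3, 0, 0], "twist": 0}, {"travel": [-0.6, -0.02, 0], "twist": 0}, {"travel": [-1, -0.03, 0], "twist": 0}, {"travel": [-1, -0.03, 0], "twist": 0}])

```text
clock: 20.63
tool_pos: [625.1, -184.9, 178.6]
orientation: [0.001, 0.711, 0.704, -0.002]
wrist_force: [-0.9, -2.2, 0.1]
opening: 87.0
finger_force: 0.0
```

Request:
step_arm(plan=[{"travel": [-0.2, 0, 0], "twist": 0}, {"travel": [-0.45, -0.01, 0], "twist": 0}, {"travel": [-0.45, -0.01, 0], "twist": 0}, {"travel": [-0.45, -0.01, 0], "twist": 0}, {"travel": [-0.45, -0.01, 0], "twist": 0}, {"travel": [-0.45, -0.01, 0], "twist": 0}, {"travel": [-0.45, -0.01, 0], "twist": 0}, {"travel": [-0.45, -0.01, 0], "twist": 0}, {"travel": [-0.45, -0.01, 0], "twist": 0}, {"travel": [-0.45, -0.01, 0], "twist": 0}], gripper=1)

```text
clock: 21.47
tool_pos: [627.3, -220.0, 178.6]
orientation: [-0.0, 0.707, 0.707, 0.0]
wrist_force: [-0.1, -0.7, -0.0]
opening: 28.2
finger_force: 0.0
```

```bash
python3 - <<'E'
from h import *
p,P=shot('wrist'); o=arm.get_obs(); print(o['clock'],o['tool_pos'],o['wrist_force'],o['opening'])
q,_=shot('side')
a=p['img'][:,160:480,::-1]; b=cv2.resize(q['img'][130:280,240:360,::-1],(480,600))
cv2.imwrite('pics/p4.png',np.hstack([cv2.copyMakeBorder(a,0,200,0,0,cv2.BORDER_CONSTANT),b]))
E
```

```text
21.5167 [ 627.22561506 -220.11343418  178.62291381] [ 0.40523018 -0.06685585  0.31658131] 24.22615661983334
```

View pics/p4.png

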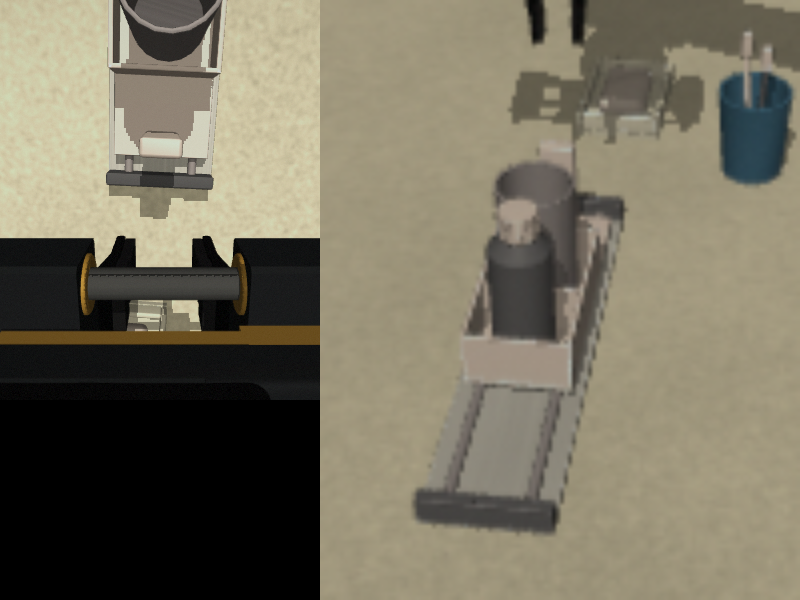

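Request:
step_arm(plan=[{"travel": [0, 0, 0.3], "twist": 0}, {"travel": [0, 0, 0.6], "twist": 0}, {"travel": [0, 0, 0.8], "twist": 0}, {"travel": [0, 0, 0.9], "twist": 0}, {"travel": [0, 0, 1], "twist": 0}])

```text
clock: 21.98
tool_pos: [626.9, -220.4, 77.8]
orientation: [-0.0, 0.707, 0.707, -0.0]
wrist_force: [0.3, -0.3, 1.0]
opening: 0.9
finger_force: 0.0
```

Request:
step_arm(plan=[{"travel": [0, 0, 0.1], "twist": 0}, {"travel": [0, 0, 0.2], "twist": 0}, {"travel": [0, 0, 0.2], "twist": 0}, {"travel": [0.05, 0, 0.2], "twist": 0}, {"travel": [0.1, 0, 0.2], "twist": 0}, {"travel": [0.14, 0, 0.2], "twist": 0}, {"travel": [0.18, 0, 0.2], "twist": 0}, {"travel": [0.21, 0, 0.2], "twist": 0}, {"travel": [0.24, 0, 0.2], "twist": 0}, {"travel": [0.27, 0, 0.2], "twist": 0}, {"travel": [0.3, 0, 0.2], "twist": 0}, {"travel": [0.33, 0.01, 0.2], "twist": 0}, {"travel": [0.36, 0.01, 0.2], "twist": 0}, {"travel": [0.4, 0.01, 0.2], "twist": 0}])

```text
clock: 23.15
tool_pos: [628.0, -181.0, 58.7]
orientation: [0.0, 0.707, 0.707, -0.0]
wrist_force: [0.5, -2.7, -0.6]
opening: 0.7
finger_force: 1.4
```

Request:
step_arm(plan=[{"travel": [0.04, 0, 0], "twist": 0}, {"travel": [0.09, 0, 0], "twist": 0}, {"travel": [0.15, 0, 0], "twist": 0}, {"travel": [0.21, 0.01, 0], "twist": 0}, {"travel": [0.27, 0.01, 0], "twist": 0}, {"travel": [0.33, 0.01, 0], "twist": 0}, {"travel": [0.39, 0.01, 0], "twist": 0}, {"travel": [0.45, 0.01, 0], "twist": 0}, {"travel": [0.51, 0.02, 0], "twist": 0}, {"travel": [0.57, 0.02, 0], "twist": 0}, {"travel": [0.63, 0.02, 0], "twist": 0}, {"travel": [0.69, 0.02, 0], "twist": 0}, {"travel": [0.75, 0.02, 0], "twist": 0}, {"travel": [0.81, 0.03, 0], "twist": 0}, {"travel": [0.87, 0.03, 0], "twist": 0}, {"travel": [0.92, 0.03, 0], "twist": 0}, {"travel": [0.96, 0.03, 0], "twist": 0}, {"travel": [1, 0.03, 0], "twist": 0}])

```text
clock: 24.65
tool_pos: [631.3, -79.9, 58.6]
orientation: [0.0, 0.707, 0.707, 0.0]
wrist_force: [1.8, -3.0, -0.4]
opening: 0.2
finger_force: 1.4
```

```bash
python3 - <<'E'
from h import *
p,P=shot('wrist'); o=arm.get_obs(); print(o['clock'],o['tool_pos'],o['wrist_force'])
q,_=shot('side')
a=p['img'][:,160:480,::-1]; b=cv2.resize(q['img'][130:280,240:360,::-1],(480,600))
cv2.imwrite('pics/p5.png',np.hstack([cv2.copyMakeBorder(a,0,200,0,0,cv2.BORDER_CONSTANT),b]))
E
```

```text
24.7 [631.27863972 -78.8947451   58.46722789] [ 1.92746626 -2.39793774  1.28066932]
```

Request:
step_arm(plan=[{"travel": [0.03, 0, 0], "twist": 0}, {"travel": [0.06, 0, 0], "twist": 0}, {"travel": [0.09, 0, 0], "twist": 0}, {"travel": [0.12, 0, 0], "twist": 0}, {"travel": [0.15, 0, 0], "twist": 0}, {"travel": [0.18, 0, 0], "twist": 0}, {"travel": [0.2, 0, 0], "twist": 0}])

```text
clock: 25.33
tool_pos: [631.2, -68.2, 58.8]
orientation: [0.004, 0.709, 0.705, -0.003]
wrist_force: [8.2, -29.3, -10.0]
opening: 0.6
finger_force: 14.3
```

Request:
step_arm(plan=[{"travel": [-0.1, 0, 0], "twist": 0}, {"travel": [-0.3, 0, 0], "twist": 0}, {"travel": [-0.6, 0, 0], "twist": 0}, {"travel": [-0.8, 0, -0.2], "twist": 0}, {"travel": [-0.8, 0, -0.6], "twist": 0}, {"travel": [-0.8, 0, -1], "twist": 0}, {"travel": [-0.8, 0, -1], "twist": 0}, {"travel": [-0.8, 0, -1], "twist": 0}])

```text
clock: 26.0
tool_pos: [632.4, -140.1, 161.0]
orientation: [0.001, 0.707, 0.707, 0.002]
wrist_force: [0.2, -0.3, -1.1]
opening: 0.6
finger_force: 0.0
```

```bash
python3 - <<'E'
from h import *
o=arm.get_obs(); print(o['clock'],o['tool_pos'],o['wrist_force'])
p,P=shot('top'); g1=cv2.cvtColor(p['img'],cv2.COLOR_RGB2GRAY); g0=cv2.imread('pics/top0.png',0)
# profile along track centreline at rim height just left of centre, before/after
d=np.array([0.031,1.0])
for lx in (0,-30):
  for g in (g0,g1):
    ys=np.arange(-30,185,4); W=np.array([[632.4+lx+.031*y,y,40] for y in ys])
    u=proj(p,P,W).astype(np.float32); v=cv2.remap(g,u[:,0].reshape(1,-1),u[:,1].reshape(1,-1),cv2.INTER_LINEAR)[0]
    print(lx,list(zip(ys.tolist(),v.tolist())))
s,S=shot('wrist')
for n in ['bottle','tumbler']:
    r=arm.look_for(p,n)[:2]; print(n,[(round(a['conf'],2),np.round(P[0]@a['centre']+P[1])) for a in r])
    r=arm.look_for(s,n)[:1]; print(n,[(round(a['conf'],2),np.round(S[0]@a['centre']+S[1])) for a in r])
m=arm.cut_out(s,'tumbler')
if m: print(cyl(s,S,m[0]['pixels'],[635,50],[(32,60),(32,131)]))
E
```

```text
26.0 [ 632.38573942 -140.05660906  160.95230619] [ 0.16763854 -0.27591565 -1.05417373]
0 [(-30, 110), (-26, 110), (-22, 110), (-18, 109), (-14, 109), (-10, 111), (-6, 110), (-2, 107), (2, 87), (6, 75), (10, 75), (14, 75), (18, 75), (22, 75), (26, 70), (30, 88), (34, 100), (38, 99), (42, 99), (46, 99), (50, 100), (54, 99), (58, 100), (62, 101), (66, 100), (70, 99), (74, 99), (78, 99), (82, 99), (86, 99), (90, 99), (94, 100), (98, 99), (102, 100), (106, 100), (110, 99), (114, 99), (118, 99), (122, 99), (126, 100), (130, 100), (134, 100), (138, 84), (142, 68), (146, 67), (150, 53), (154, 45), (158, 54), (162, 65), (166, 95), (170, 105), (174, 105), (178, 105), (182, 106)]
0 [(-30, 41), (-26, 69), (-22, 90), (-18, 91), (-14, 91), (-10, 90), (-6, 91), (-2, 90), (2, 82), (6, 88), (10, 85), (14, 71), (18, 45), (22, 41), (26, 43), (30, 57), (34, 74), (38, 76), (42, 70), (46, 68), (50, 65), (54, 64), (58, 65), (62, 69), (66, 76), (70, 78), (74, 74), (78, 69), (82, 77), (86, 68), (90, 83), (94, 85), (98, 69), (102, 31), (106, 28), (110, 29), (114, 31), (118, 31), (122, 31), (126, 35), (130, 41
[... 730 characters left out ...]
8)]
-30 [(-30, 38), (-26, 40), (-22, 39), (-18, 36), (-14, 39), (-10, 66), (-6, 89), (-2, 91), (2, 85), (6, 101), (10, 111), (14, 93), (18, 92), (22, 93), (26, 93), (30, 82), (34, 67), (38, 53), (42, 52), (46, 52), (50, 54), (54, 60), (58, 67), (62, 80), (66, 92), (70, 95), (74, 92), (78, 87), (82, 87), (86, 87), (90, 115), (94, 112), (98, 117), (102, 130), (106, 130), (110, 130), (114, 128), (118, 118), (122, 95), (126, 94), (130, 97), (134, 100), (138, 103), (142, 103), (146, 100), (150, 89), (154, 87), (158, 103), (162, 92), (166, 101), (170, 126), (174, 127), (178, 128), (182, 129)]
bottle [(0.6, array([626., 118., 127.]))]
bottle []
tumbler [(0.57, array([644.,  49.,  74.]))]
tumbler []
```

```bash
python3 -c "
from cell import arm
print(arm.finish_job())"
```

```text
the job is handed in; nothing more can be done
None
```

The job is handed in, but no verdict came back: bottle in the narrow cell, tumbler in the wide cell, caddy slid about 125 mm until it met about 29 N of resistance, which I took as the far stop. I had no picture views left after the slide, so that end state rests on the force reading, a coarse top-camera brightness profile and the network positions.

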